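# Clamp a bushing with the feed knob of a measuring fixture

## Task

Stand the bronze bushing, collar down, on the base plate of the small clamping fixture, between the fixed V and the jaw of the sliding carriage. Then turn the carriage's knob clockwise, going along with the carriage as it shifts, until the spring jaw has pushed the bushing into the V and holds it there gently with about 12 N (never more than 25 N). Feed only by the knob, do not push the carriage itself, leave the other things on the bench alone, and let go at the end.

Things in the scene. Friction and masses are not known exactly. Their poses are not given: they have to be found in the camera images.
- bushing: Bronze bushing, loose, standing collar down. Collar: diameter 45, height 9; barrel above it: diameter 32, up to a total height of 37 mm; bore through it. Origin: centre of its underside; z up along its axis. About 0.11 kg.
- fixture: Steel base plate, 300 x 110 x 12 mm, fixed on the bench. Origin: centre of its underside; z up; x = feed direction, from the carriage to the fixed V. The V (7 mm high above the plate, 90 degrees, open towards the carriage) is at the +x end: the bushing home in it has its axis at x = 85, y = 0, underside at z = 12 mm. Stand it down at x = 76 to 82, y within 3 mm of 0, clear of V and jaw.
- knob_top (a point): Centre of the top of the black round knurled knob, diameter 36, height 28 mm, axis upright, top 86 mm above the bench; it rests on a collar (diameter 26, 10 mm high) on the carriage block. It shifts with the carriage. Turned clockwise seen from above it drives the carriage along the fixture's +x, 15 mm per radian; about 3.3 rad between its stops. It starts near the low stop.
- knob: The same knob (origin: centre of its underside). Turning it takes 0.34 N m against its friction, which also holds it where it is left, plus 0.015 N m for each newton at the jaw; dragging it sideways instead would take over 22 N. It may be let go and gripped again as often as needed.
- carriage: Aluminium carriage block, 60 x 66 mm, top 48 mm over the bench, screw heads 3 mm more. Origin: on the knob axis, level with the plate's top. In front a sprung jaw (6 N per mm, 9 mm travel): flat face 40 mm wide, 8 mm high, 60 to 69 mm ahead of the knob axis by a set rod whose setting is not measured: feel its grip in the turning moment. It starts 16 to 37 mm short of a bushing that is home.
- spur_gear: Bystander: steel spur gear, 63 mm diameter.
- stepped_shaft: Bystander: steel stepped shaft, 105 mm long, lying.
- ring_gauge_25: Bystander: steel setting ring, 60 mm diameter.
- tape_roll: Bystander: roll of tape, 68 mm diameter.
- loupe: Bystander: black loupe, 37 mm diameter.

How it is judged (in metres and radians):
On the way, in this order (a step that is already met when the one before it is completed fails the run):
1. the bushing stands released on the plate between V and jaw (z of bushing in the frame of fixture below 0.015 m and angle between bushing's own z axis and vertical below 0.06 rad and contact force between the fingers and bushing below 0.2 N and x of bushing in the frame of fixture between 0.066 and 0.09 m and y of bushing in the frame of fixture between -0.008 and 0.008 m), for 0.2 s.
2. the jaw, fed by the knob, holds the bushing in the V (contact force between carriage and bushing above 6 N and contact force between fixture and bushing above 5 N), for 0.2 s.
At the end, for the whole second after the job is handed in: The bushing stands upright on the plate, collar down, its axis within 4 mm of the home place in the V along and across the feed, at rest and released, and the jaw presses on it with 6 to 20 N (z of bushing in the frame of fixture below 0.015 m and angle between bushing's own z axis and vertical below 0.06 rad and contact force between the fingers and bushing below 0.2 N and contact force between carriage and bushing between 6 and 20 N and x of bushing in the frame of fixture between 0.081 and 0.089 m and y of bushing in the frame of fixture between -0.004 and 0.004 m and linear speed of each of bushing, carriage below 0.01 m/s); the robot touches nothing.
It fails at once if the jaw presses the bushing with more than 25 N (contact force between carriage and bushing above 25 N).
It fails at once if the robot pushes the carriage block instead of turning the knob (contact force between any of the fingers, the arm and carriage_c0 above 4 N or contact force between any of the fingers, the arm and carriage_c1 above 4 N or contact force between any of the fingers, the arm and carriage_c2 above 4 N or contact force between any of the fingers, the arm and carriage_c3 above 4 N).
It fails at once if a bystander is moved by more than 15 mm (distance of any of spur_gear, stepped_shaft, ring_gauge_25, tape_roll, loupe from where it was at the start of the episode above 0.015 m).
It also fails if it takes over 67 s, if anything falls off the work surface, if the arm or the gripper's body presses on something with over 40 N, if the wrist force passes 120 N, or if a joint passes its speed limit or range.

## Robot

A 7-joint arm with a two-finger parallel gripper is mounted at the origin on a cart in front of the work surface, level with it; the furniture and walls round the work are solid. World frame = base frame: x ahead of the robot, y to its left, z up, the work surface at z = 0. Lengths are in mm, angles in rad, forces in N, time in s.
With the tool pointing down it reaches from about 400 to 875 mm from the base axis. Payload 6.5 kg.
Tool frame: the origin (TCP) lies midway between the tips of the shut fingers; the grasp point (between the pads) lies 19 mm behind it; z points along the fingers, x is the direction in which the jaws open and shut, and the axes are right-handed (so a half turn about z gives the same grasp; the last joint's range is limited). The gripper opens to 85 mm and grips with 20 to 120 N. Pads are 22 mm wide; open, the fingers measure 114 mm over their backs; the gripper's body (76 mm by 85 mm) begins 54 mm behind the grasp point. The pads swing forward as they close: fully open they stand 13 mm farther back than shut.
Start: joints at [-1.403, 0.536, -0.004, 1.538, 0.003, 1.067, -0.071], TCP at [150.585, 632.309, 231.29] pointing down, gripper open.
Joint ranges: [-2.7, 2.7], [-0.37, 2.16], [-1.27, 1.26], [0.24, 2.4], [-1.31, 4.45], [0.19, 1.91], [-2.76, 2.76]. Speed limits (rad/s): [2.39, 2.39, 3.14, 3.14, 3.14, 3.14, 3.14].

## Interface

Orientations are given as a unit quaternion [x, y, z, w].
In Python, from rig import r gives the robot as it stands. The module is installed in compiled form; this text tells all that it offers.
- The arm moves only by the shell command python3 -m pendant 'ROWS' [OPENING]. ROWS is text: rows parted by semicolons, each of 6 numbers parted by spaces: the shift along the tool's x, y, z in mm, then the turn, a rotation vector about the tool's x, y, z in rad. In form: dx dy dz wx wy wz; .... A call has 1 to 5 rows; each row is the pose to reach, as a shift and turn from the pose measured when the call began, along the tool's axes at that moment; what a row does not reach only later rows make up. A row lasts 1/10 s, in which the tool goes at most 50 mm and 8.59 degrees, less where a joint would pass 70% of its speed; a pose out of reach is approached as far as the arm can. A call with a gripper value outside its range is refused whole. OPENING is the opening, from -1 (shut) to 1 (fully open), set as the call begins (- or left out, the last holds). The fingers move at their own pace and stop on an object; the grip force is fixed at half the most. Time passes only in rows, so rows that repeat a pose let the fingers close. It gives the time, the measured TCP pose, the force and the opening at its end, in the units of the state.
- r.observe(): the state, without advancing time (a new reading comes with each control period).
- r.snapshot(name): name is "side" or "top" or "wrist"; returns the picture (480x640x3 uint8, red, green, blue); there is no depth.
- r.camera_params(name): a dict with "K" (3x3 intrinsics, pixels), "R" (3x3) and "t" (3): a world point X has camera coordinates R X + t. Camera axes: x right, y down, z forward; pixel columns grow to the right and rows downward; lengths in mm; the calibration is good to about 2 mm. A picture is of the moment at which its call begins: read the wrist's pose just before it. camera_params takes no time and is no camera call; for the wrist camera it gives the pose at the moment of the call.
- r.sign_off(): hands the job in, once; it reports no verdict.
Trained networks look in the newest picture that a camera, given by its name, has taken for a name from the list of things; names that differ only in an ending like _2 or _b are one class to them, and where a whole thing is asked for, a point or a joint stands for the part that bears it (a point fixed in the world has none). Each returns a list of dicts, best first, with "score" (0 to 1); they miss things now and then, are a little off and sometimes report something else, mostly with a low value. They report only what shows in the picture. A call takes as long as a camera call.
- r.outline_of(camera, name): "pixels" (480x640 bool, what is visible of it).
- r.spot_point(camera, name): "centre" ([x, y, z] in mm, in the coordinates of the camera as it stood for that picture, good to about 4 mm: a listed point, or the origin of a listed thing).
The state is a dict: "clock": time; "joint_positions": joint angles; "qd": joint speeds; "tau": joint torques, N m; "eef_pos": TCP position; "orientation": TCP orientation; "force": force on the tool from outside, world axes, zero at the start; "ft_torque": the same for the moment, N m; "width": finger opening in mm.
Only numpy, scipy, OpenCV 4.12 (cv2) and the standard library are available. Lean on these libraries where they do the work, as an engineer would, in place of code of your own. Each camera call takes 0.05 s, during which the arm holds its last target. There are 200 camera calls.

## Working session

There is one attempt and no reset: what is moved stays moved. The work goes in short steps, Python scripts to look and compute and a shell command to move; the robot and the scene stay as the last step left them, time stands still between calls to the robot, and variables do not carry over. Pictures are saved under pics/ and viewed, about 8 in all and at most 12, crops included, and the job is handed in when it is done.

```bash
mkdir -p pics; cat > h.py <<'E'
import numpy as np, cv2
from rig import r
from scipy.spatial.transform import Rotation as Ro
np.set_printoptions(precision=1,suppress=True)
def snap(c,f=None):
    p=r.camera_params(c); im=r.snapshot(c)
    if f: cv2.imwrite('pics/'+f,im[:,:,::-1])
    return p,im
def spot(c,n,p):
    out=[]
    for d in r.spot_point(c,n)[:2]:
        X=np.array(p['R']).T@(np.array(d['centre'])-np.array(p['t'])); out.append((round(d['score'],2),X))
    return out
def tool(X,s=None):
    s=s or r.observe(); return Ro.from_quat(s['orientation']).inv().apply(np.array(X)-s['eef_pos'])
E
python3 - <<'E'
from h import *
s=r.observe(); print(s)
for c in ['top','side','wrist']:
    p,im=snap(c,c+'0.png')
    print(c,'campos',-np.array(p['R']).T@p['t'])
    for n in ['bushing','fixture','knob_top','carriage','spur_gear','stepped_shaft','ring_gauge_25','tape_roll','loupe']:
        print(n,spot(c,n,p))
E
```

```text
{'clock': 0.0, 'joint_positions': array([-1.4,  0.5, -0. ,  1.5,  0. ,  1.1, -0.1]), 'qd': array([-0., -0., -0.,  0.,  0.,  0., -0.]), 'tau': array([  0. , -58.3,   1. , -25.9,   0. ,   0. ,   0. ]), 'eef_pos': array([150.4, 631.7, 230.4]), 'orientation': array([ 0.8,  0.6, -0. ,  0. ]), 'force': array([0.1, 0.8, 0.1]), 'ft_torque': array([ 0., -0., -0.]), 'width': 85.29183673319703}
top campos [ 437.1  -14.1 1447.3]
bushing [(0.47, array([ 546.9, -311.6,   -5.6]))]
fixture [(0.91, array([587.2,  87.4,  -2.3])), (0.38, array([ 379.9, -157.9,    0.1]))]
knob_top [(0.53, array([574.4, 114.3,  88.4]))]
carriage [(0.97, array([573.9, 116.4,  13.2]))]
spur_gear [(0.73, array([ 446.8, -457.2,   -4. ]))]
stepped_shaft [(0.72, array([ 381.8, -156.2,    1. ])), (0.62, array([396.6,  38.7,  -1.1]))]
ring_gauge_25 []
tape_roll [(0.71, array([382.9, 209.4,  -0.3]))]
loupe [(0.57, array([449. , 370.1,   0.7]))]
side campos [253.6 940.5 977.3]
bushing [(0.6, array([ 543.4, -314.5,   -4.3]))]
fixture []
knob_top [(0.8, array([575.3, 112.4,  83.3]))]
carriage [(0.96, array([578.6, 118.1,   9. ]))]
spur_gear [(0.56, array([ 442.5, -454. ,    0.7]))]
stepped_shaft [(0.63, array([ 380.5, -154.4,   -0.3]))]
ring_gauge_25 [(0.81, array([394.3,  36.8,  -4.1]))]
tape_roll [(0.9, array([387.1, 214. ,   0.2]))]
loupe [(0.65, array([451.7, 366.9,  -0.5]))]
wrist campos [ 71.2 652.3 373.7]
bushing []
fixture []
knob_top []
carriage []
spur_gear []
stepped_shaft []
ring_gauge_25 []
tape_roll []
loupe []
```

View top.

View pics/top0.png

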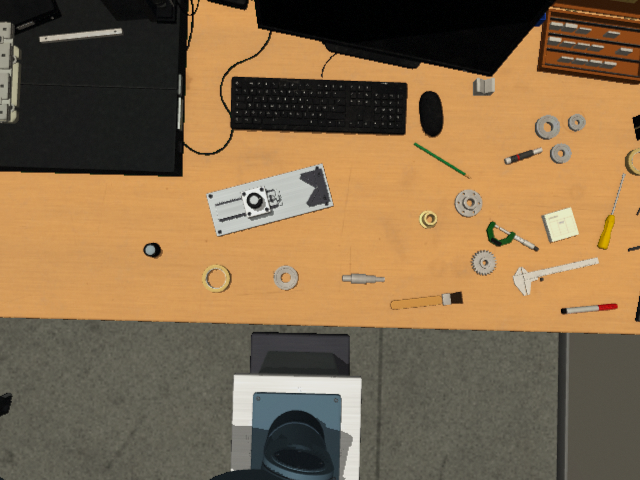

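View pics/side0.png

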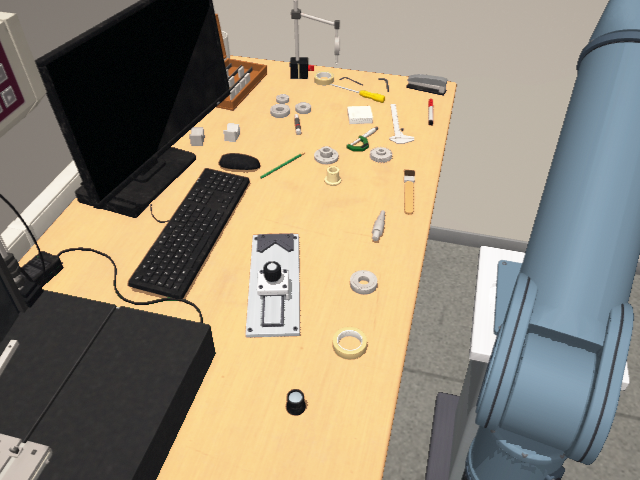

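```bash
python3 - <<'E'
from h import *
s=r.observe(); R=Ro.from_quat(s['orientation']).as_matrix(); print(R)
p,im=snap('top'); K,Rc,t=[np.array(p[k]) for k in ('K','R','t')]
def ray(u,v,z):
    d=Rc.T@np.linalg.inv(K)@[u,v,1]; C=-Rc.T@t; return C+d*(z-C[2])/d[2]
m=r.outline_of('top','fixture')[0]['pixels']|r.outline_of('top','carriage')[0]['pixels']
c=max(cv2.findContours(m.astype(np.uint8),0,2)[0],key=cv2.contourArea)
W=np.array([ray(*q,12)[:2] for q in c[:,0]],np.float32)
rc=cv2.minAreaRect(W);print(rc,cv2.boxPoints(rc))
def tgt(X): print(X,tool(X))
tgt([560,110,230]);tgt([545,-313,230])
E
```

```text
[[ 0.2  1.   0. ]
 [ 1.  -0.2 -0. ]
 [-0.   0.  -1. ]]
((584.5613403320312, 83.41804504394531), (111.3145523071289, 296.21038818359375), 16.06260108947754) [[490.1 210.3]
 [572.1 -74.3]
 [679.  -43.5]
 [597.1 241.1]]
[560, 110, 230] [-413.2  519.3    1.3]
[545, -313, 230] [-828.2  602.7    1.3]
```

```bash
python3 -m pendant '-31 39 0 0 0 0; -62 78 0 0 0 0; -93 117 0 0 0 0; -124 156 0 0 0 0; -155 195 0 0 0 0' 1; python3 -m pendant '-31 39 0 0 0 0; -62 78 0 0 0 0; -93 117 0 0 0 0; -124 156 0 0 0 0; -155 195 0 0 0 0';python3 -m pendant '-31 39 0 0 0 0.15; -62 78 0 0 0 0.3; -93 117 0 0 0 0.45; -93 117 0 0 0 0.6; -93 117 0 0 0 0.75'; python3 -m pendant '0 0 0 0 0 0.15; 0 0 0 0 0 0.3; 0 0 0 0 0 0.3'; python3 - <<'E'
from h import *
s=r.observe(); print(s); print(Ro.from_quat(s['orientation']).as_matrix())
p,im=snap('wrist','wrist1.png')
print(-np.array(p['R']).T@p['t'],np.array(p['R']))
for n in ['fixture','knob_top','carriage']: print(n,spot('wrist',n,p))
E
```

```text
clock: 2.15
eef_pos: [305.4, 434.7, 231.5]
orientation: [0.785, 0.62, 0.0, -0.0]
force: [0.8, 0.5, 0.0]
width: 85.3
clock: 2.65
eef_pos: [459.7, 238.0, 231.9]
orientation: [0.785, 0.62, 0.001, -0.0]
force: [0.5, 1.0, -0.3]
width: 85.1
clock: 3.15
eef_pos: [553.1, 118.1, 232.0]
orientation: [0.959, 0.285, 0.001, -0.0]
force: [-0.7, 0.6, -1.3]
width: 85.1
clock: 3.45
eef_pos: [553.1, 118.2, 232.0]
orientation: [0.991, 0.137, 0.001, -0.0]
force: [1.1, 0.7, -0.4]
width: 85.4
{'clock': 3.45, 'joint_positions': array([-0.6,  0.4,  0.4,  1.8, -0.2,  1. ,  0.2]), 'qd': array([-0., -0., -0., -0.,  0., -0.,  0.]), 'tau': array([  0. , -46. ,   6.1, -24.2,  -0.1,  -0. ,  -1.2]), 'eef_pos': array([553.1, 118.2, 232. ]), 'orientation': array([ 1. ,  0.1,  0. , -0. ]), 'force': array([ 1.1,  0.7, -0.4]), 'ft_torque': array([ 0.,  0., -0.]), 'width': 85.42751095636629}
[[ 1.   0.3  0. ]
 [ 0.3 -1.   0. ]
 [ 0.   0.  -1. ]]
[531.4 198.5 374.4] [[ 1.   0.3  0. ]
 [ 0.3 -0.9  0.3]
 [ 0.1 -0.3 -0.9]]
fixture []
knob_top [(0.86, array([575.8, 117.9,  85.9]))]
carriage [(0.77, array([578.2, 113.8,  12.2]))]
```

View pics/wrist1.png

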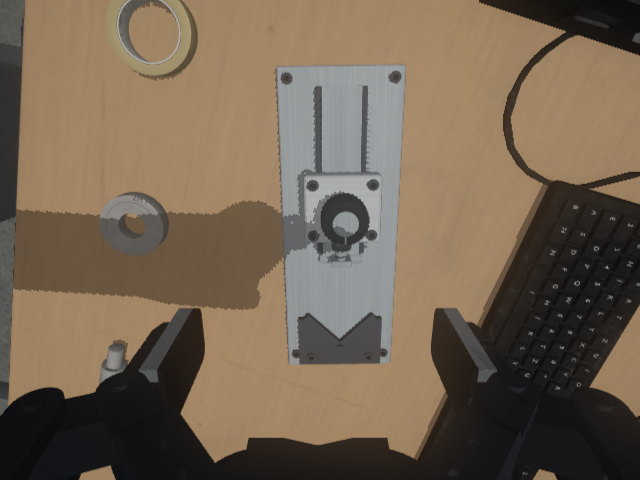

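The wrist picture shows the whole plate: its top corners are at (277,66), (405,65), (391,363) and (289,363). The knob is at about (345,218), the jaw tip at (342,263) and the V notch at (340,345).

```bash
cat >> h.py <<'E'
def ray(p,u,v,z):
    K,Rc,t=[np.array(p[k]) for k in ('K','R','t')]
    d=Rc.T@np.linalg.inv(K)@[u,v,1]; C=-Rc.T@t; return C+d*(z-C[2])/d[2]
E
python3 - <<'E'
from h import *
p=r.camera_params('wrist')
c=np.array([ray(p,*q,12)[:2] for q in [(277,66),(405,65),(391,363),(289,363)]]); print(c)
m=c.mean(0); f=(c[2]+c[3]-c[0]-c[1])/2; print('centre',m,'len',np.linalg.norm(f),'wid',np.linalg.norm(c[1]-c[0]),np.linalg.norm(c[2]-c[3]),'ang',np.degrees(np.arctan2(f[1],f[0])))
f/=np.linalg.norm(f); y=np.array([-f[1],f[0]])
print('home',m+85*f,'stand79',m+79*f)
k=np.array([575.8,117.9])-m; print('knob in fix',k@f,k@y)
for q,z in [((342,267),20),((340,345),19)]:
    d=ray(p,*q,z)[:2]-m; print(q,d@f,d@y)
print(tool([546,-312,230]))
E
```

```text
[[492.7 210.9]
 [595.7 241.4]
 [683.7 -42.9]
 [578.  -73.2]]
centre [587.5  84.1] len 297.1328167853658 wid 107.43665001762112 109.93516922748992 ang -73.04465987138067
home [612.3   2.8] stand79 [610.6   8.5]
knob in fix -35.78277144291599 -1.3742776077587555
(342, 267) 32.25292548162912 1.1535165270744607
(340, 345) 121.01166984584007 -0.4774669344528486
[-125.7  411.5    1.7]
```

```bash
python3 -m pendant '-14 46 0 0 0 0; -28 91 0 0 0 0; -42 137 0 0 0 0; -56 183 0 0 0 0; -70 229 0 0 0 0'; python3 -m pendant '-14 46 10 0 0 0; -28 91 20 0 0 0; -42 137 40 0 0 0; -56 170 60 0 0 0; -56 170 80 0 0 0; '; python3 - <<'E'
from h import *
p,im=snap('wrist','wrist2.png')
print(r.observe()['eef_pos'],-np.array(p['R']).T@p['t'])
print(spot('wrist','bushing',p))
for d in r.outline_of('wrist','bushing')[:1]:
    ys,xs=np.where(d['pixels']); print(d['score'],xs.min(),xs.max(),ys.min(),ys.max())
E
```

```text
clock: 4.15
eef_pos: [548.9, -123.0, 232.1]
orientation: [0.99, 0.141, 0.001, -0.0]
force: [0.9, -0.8, -0.0]
width: 85.2
clock: 4.65
eef_pos: [540.2, -309.4, 151.6]
orientation: [0.99, 0.138, 0.001, 0.002]
force: [0.2, 0.4, 0.1]
width: 85.5
[ 539.5 -304.5  147.9] [ 518.3 -228.6  293.7]
[(0.91, array([ 549.1, -315.1,    0.3]))]
0.67 298 356 190 255
```

View pics/wrist2.png

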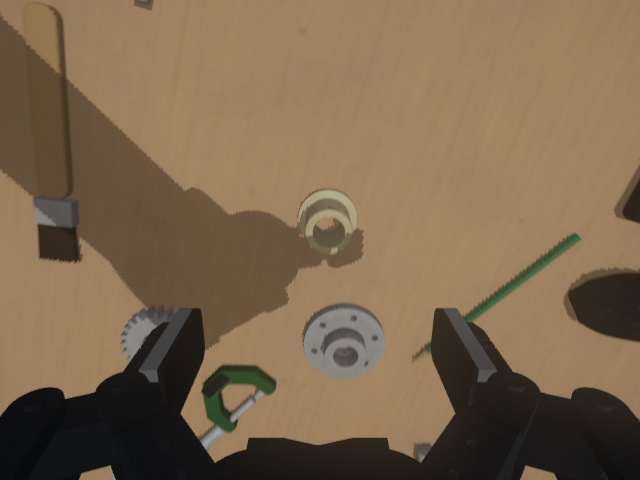

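The bushing stands collar down, with its barrel top at about (330,231). A grey flange at (344,342) is nearby, but outside where the fingers will come down.

```bash
python3 - <<'E'
from h import *
p=r.camera_params('wrist'); s=r.observe()
im=cv2.imread('pics/wrist2.png')[170:270,270:390]; cv2.imwrite('pics/crop2.png',cv2.resize(im,None,fx=6,fy=6,interpolation=2))
print(ray(p,330,231,37), ray(p,327.5,217,9)); print(s['eef_pos'],tool([548,-313,20]))
print(ray(p,344,345,20))
E
```

```text
[ 552.6 -302.2   37. ] [ 551.2 -301.1    9. ]
[ 542.  -301.   150.8] [  2.3  13.5 130.7]
[ 593.3 -396.4   20. ]
```

View pics/crop2.png

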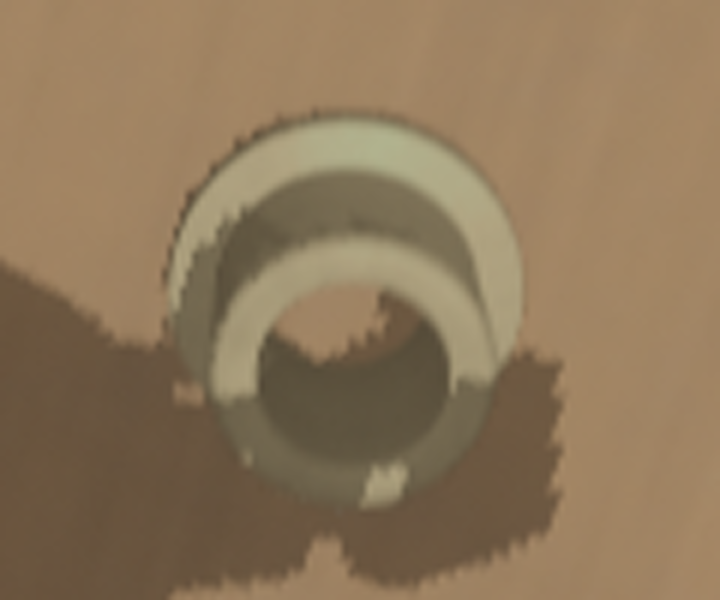

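```bash
python3 -m pendant '0 0 0 0 0 0; 0 0 0 0 0 0'; python3 - <<'E'
from h import *
s0=r.observe();p,im=snap('wrist','wrist3.png');s=r.observe()
print(s0['eef_pos'],s['eef_pos'],spot('wrist','bushing',p))
d=r.outline_of('wrist','bushing')[0]; ys,xs=np.where(d['pixels']); print(xs.min(),xs.max(),ys.min(),ys.max())
for dv in (0,): 
  u=(xs.min()+xs.max())/2; 
  b=ys.max(); X=ray(p,u+1.8,b-23,37); print(X,ray(p,u,ys.min()+28,9),tool([*X[:2],20],s))
p,im=snap('top');print(spot('top','bushing',p))
E
```

```text
clock: 5.0
eef_pos: [543.2, -300.0, 151.9]
orientation: [0.99, 0.143, 0.001, -0.001]
force: [-0.1, 0.6, 0.0]
width: 85.4
[ 543.2 -300.   151.9] [ 543.1 -300.2  151.9] [(0.96, array([ 548. , -319.8,   -0.5]))]
291 348 202 266
[ 550.9 -311.5   37. ] [ 549.9 -311.8    9. ] [  3.9  13.3 131.9]
[(0.7, array([ 548. , -312.6,   -5.9]))]
```

```bash
python3 -m pendant '3 13 30 0 0 0; 3 13 65 0 0 0; 3 13 95 0 0 0; 3 13 115 0 0 0; 3 13 130 0 0 0'; python3 - <<'E'
from h import *
s=r.observe();print(s['eef_pos'],Ro.from_quat(s['orientation']).as_matrix()[:,2]*1000,s['force'])
p,im=snap('wrist','wrist4.png');s=r.observe();print(s['eef_pos'],tool([549.5,-312,9],s))
E
```

```text
clock: 5.75
eef_pos: [548.6, -311.6, 19.9]
orientation: [0.99, 0.142, 0.0, -0.002]
force: [-0.1, 0.4, -0.1]
width: 85.3
[ 548.6 -311.6   19.9] [   -0.3     3.3 -1000. ] [-0.1  0.4 -0.1]
[ 547.6 -310.9   18.1] [1.5 1.6 9.1]
```

View pics/wrist4.png

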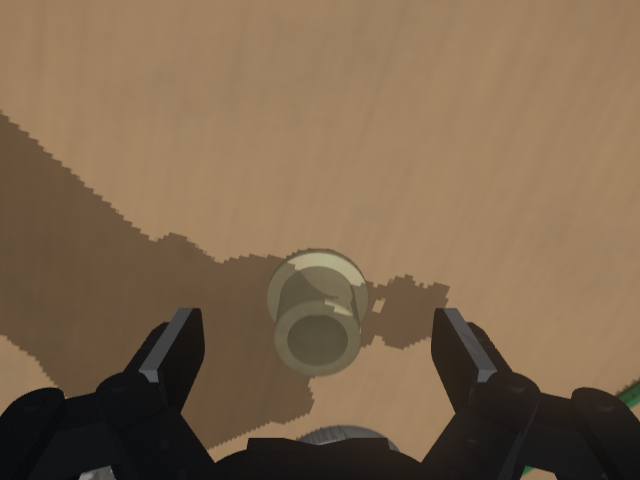

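Barrel top at (318,338), centred between the fingers at x = 160–203 and 433–475. Next I go down and grip.

```bash
python3 -m pendant '0 1 5 0 0 0; 0 1 9 0 0 0; 0 1 9 0 0 0' ; python3 -m pendant '0 0 0 0 0 0;0 0 0 0 0 0;0 0 0 0 0 0;0 0 0 0 0 0;0 0 0 0 0 0' -1;  python3 -m pendant '0 0 0 0 0 0;0 0 0 0 0 0;0 0 0 0 0 0'
```

```text
clock: 6.1
eef_pos: [548.1, -312.0, 9.4]
orientation: [0.99, 0.142, -0.001, -0.002]
force: [0.1, 0.1, 0.5]
width: 85.5
clock: 6.6
eef_pos: [548.5, -312.2, 10.0]
orientation: [0.99, 0.142, -0.0, -0.002]
force: [-0.7, 0.9, 6.2]
width: 30.9
clock: 6.9
eef_pos: [548.5, -312.2, 10.1]
orientation: [0.99, 0.142, -0.0, -0.002]
force: [-0.6, 0.3, 2.3]
width: 30.5
```

```bash
python3 -m pendant '0 0 -20 0 0 0;0 0 -50 0 0 0;0 0 -80 0 0 0;0 0 -100 0 0 0;0 0 -100 0 0 0'; python3 - <<'E'
from h import *
s=r.observe();print(s['eef_pos'],s['force'],s['width'],tool([610.6,8.5,110],s))
E
```

```text
clock: 7.4
eef_pos: [550.2, -313.7, 112.6]
orientation: [0.99, 0.142, 0.002, -0.001]
force: [0.1, 0.5, 0.1]
width: 30.8
[ 550.2 -313.7  112.6] [0.1 0.5 0.1] 30.776878597119456 [ 148.5 -292.3    3.4]
```

```bash
python3 -m pendant '15 -30 0 0 0 0;35 -70 0 0 0 0;56 -110 0 0 0 0;76 -150 0 0 0 0;96 -190 0 0 0 0';python3 -m pendant '20 -40 0 0 0 0;38 -75 0 0 0 0;47 -93 0 0 0 0;52 -102 0 0 0 0;52 -102 0 0 0 0';python3 -m pendant '0 0 0 0 0 0;0 0 0 0 0 0'; python3 - <<'E'
from h import *
p,im=snap('wrist','wrist5.png');s=r.observe()
print(s['eef_pos'],s['force'],s['width'],tool([610.6,8.5,24],s)); print(spot('wrist','bushing',p),spot('wrist','fixture',p),spot('wrist','knob_top',p))
E
```

```text
clock: 7.9
eef_pos: [588.1, -102.3, 111.5]
orientation: [0.99, 0.142, 0.001, -0.001]
force: [0.1, 0.4, -1.2]
width: 31.0
clock: 8.4
eef_pos: [608.9, 11.4, 110.6]
orientation: [0.99, 0.143, -0.0, -0.001]
force: [0.4, -0.8, -1.5]
width: 31.2
clock: 8.6
eef_pos: [608.3, 9.2, 110.2]
orientation: [0.99, 0.142, -0.001, -0.001]
force: [0.1, -0.9, -1.4]
width: 30.8
[608.5   9.4 110.4] [-0.2 -0.4 -1.1] 30.82852827877547 [ 1.9  1.6 86.4]
[(0.86, array([609.1,   3.8,  98.5]))] [] [(0.72, array([577.1, 117.5,  84.8])), (0.53, array([608.7,   5.7, 100.2]))]
```

View pics/wrist5.png

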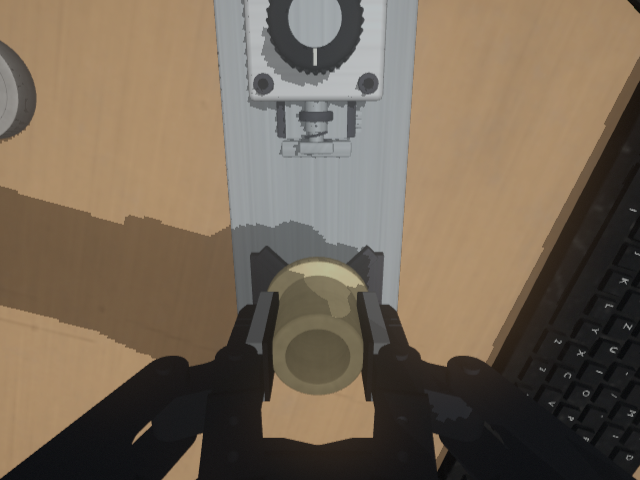

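Plate centre line is at u≈317.5, the bushing at u = 318 (barrel top at row 356) and the V ears at (268,250) and (368,250). So the sideways alignment is good. I check the alignment along the feed.

```bash
python3 - <<'E'
from h import *
p=r.camera_params('wrist');s=r.observe();m=np.array([587.5,84.1]);a=np.radians(-73.1);f=np.array([np.cos(a),np.sin(a)]);y=np.array([-f[1],f[0]])
def fx(n,X): d=X[:2]-m; print(n,X,d@f,d@y)
fx('tcp',s['eef_pos'])
fx('bush top',ray(p,318,356,137)); fx('collar',ray(p,318,302,108.5))
fx('V ears',ray(p,268,250,19)); fx('V ears',ray(p,368,250,19))
fx('jaw',ray(p,316,157,20)); fx('knob',ray(p,315.5,17,86))
fx('edge',ray(p,236,280,12));fx('edge',ray(p,401,280,12));fx('edge',ray(p,216,2,12));fx('edge',ray(p,417,2,12))
E
```

```text
tcp [608.8  10.3 110.6] 76.79535548355729 -1.101392761765784
bush top [610.7   9.  137. ] 78.64152023727111 0.3334068447957479
collar [609.3  13.9 108.5] 73.52291118980814 0.41214177123883244
V ears [582.8  -7.   19. ] 85.7797465309427 -30.99161903745547
V ears [643.   10.7  19. ] 86.34161148020883 31.820805543720454
jaw [595.4  57.4  20. ] 27.835583036810203 -0.24766690616329662
knob [578.1 116.6  86. ] -33.78805749319202 0.4213566399712688
edge [567.5 -36.6  12. ] 109.70640793933792 -54.228719875075875
edge [672.6  -5.7  12. ] 110.68517229799573 55.324966766220555
edge [521.4 120.1  12. ] -53.688719370020465 -52.809369932955065
edge [624.3 150.4  12. ] -52.72159117918006 54.43113905453117
```

```bash
python3 -m pendant '0 2 30 0 0 0;0 2 55 0 0 0;0 2 70 0 0 0;0 2 78 0 0 0;0 2 78 0 0 0';python3 -m pendant '0 0 0 0 0 0'; python3 - <<'E'
from h import *
s=r.observe();print(s['eef_pos'],s['force'],tool([610,8.5,22],s))
E
```

```text
clock: 9.3
eef_pos: [608.9, 8.4, 32.0]
orientation: [0.99, 0.142, -0.001, -0.001]
force: [-0.2, -0.4, -1.5]
width: 31.1
clock: 9.4
eef_pos: [609.7, 8.3, 32.9]
orientation: [0.99, 0.142, -0.0, -0.001]
force: [0.9, -0.0, -0.7]
width: 30.7
[609.7   8.3  32.9] [ 0.9 -0.  -0.7] [ 0.4 -0.1 10.9]
```

```bash
python3 -m pendant '0 0 4 0 0 0;0 0 7 0 0 0;0 0 9 0 0 0;0 0 10 0 0 0;0 0 10 0 0 0'
```

```text
clock: 9.9
eef_pos: [609.6, 8.3, 22.8]
orientation: [0.99, 0.142, -0.0, -0.001]
force: [-0.3, 0.8, -1.6]
width: 31.1
```

```bash
python3 -m pendant '0 0 1.5 0 0 0;0 0 1.5 0 0 0'
```

```text
clock: 10.1
eef_pos: [609.9, 8.2, 22.0]
orientation: [0.99, 0.142, 0.0, -0.001]
force: [-1.5, 0.8, 6.0]
width: 31.3
```

Contact felt (6 N). Releasing.

```bash
python3 -m pendant '0 0 0 0 0 0;0 0 0 0 0 0;0 0 0 0 0 0;0 0 0 0 0 0;0 0 0 0 0 0' 1; python3 -m pendant '0 0 -25 0 0 0;0 0 -60 0 0 0;0 0 -100 0 0 0;0 -30 -120 0 0 0; 0 -50 -120 0 0 0';python3 -m pendant '0 0 0 0 0 0;0 0 0 0 0 0'; python3 - <<'E'
from h import *
p,im=snap('wrist','wrist6.png');s=r.observe()
print(s['eef_pos'],s['force'],s['width']); print(s['joint_positions']);print(spot('wrist','bushing',p),spot('wrist','knob_top',p))
E
```

```text
clock: 10.6
eef_pos: [609.8, 8.2, 22.0]
orientation: [0.99, 0.142, 0.0, -0.001]
force: [0.7, 0.2, 0.1]
width: 85.3
clock: 11.1
eef_pos: [597.8, 57.2, 145.5]
orientation: [0.99, 0.142, 0.003, -0.001]
force: [0.8, 0.6, -1.0]
width: 85.7
clock: 11.3
eef_pos: [598.1, 57.2, 145.7]
orientation: [0.99, 0.142, 0.003, -0.001]
force: [-0.4, -0.6, -0.5]
width: 85.5
[598.   56.1 145.4] [-0.1 -1.1  0.4] 85.04331380727241
[-0.5  0.6  0.5  1.8 -0.4  0.9  0.4]
[(0.65, array([608.1,   5.5,  10.1]))] [(0.76, array([575.9, 119.6,  85.2]))]
```

View pics/wrist6.png

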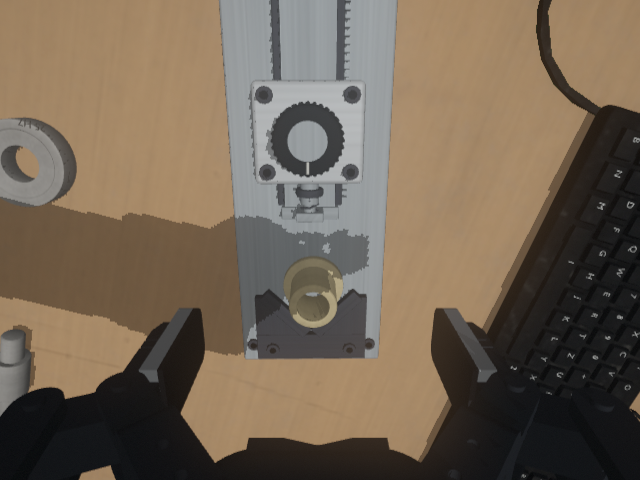

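Bushing upright at the mouth of the V (barrel top at (313,306)), knob top centre at (307,140), and the jaw face at row ~218. I work out the approach to the knob.

```bash
python3 - <<'E'
from h import *
p=r.camera_params('wrist');s=r.observe();m=np.array([587.5,84.1]);a=np.radians(-73.1);f=np.array([np.cos(a),np.sin(a)]);y=np.array([-f[1],f[0]])
def fx(n,X): d=X[:2]-m; print(n,X,d@f,d@y)
im=cv2.imread('pics/wrist6.png'); g=cv2.cvtColor(im,6)[90:190,260:355]; b=(g<75).astype(np.uint8)
c=max(cv2.findContours(b,0,2)[0],key=cv2.contourArea); e=cv2.minEnclosingCircle(c); print(e,e[0][0]+260,e[0][1]+90)
K=ray(p,307.5,140,86);fx('knob',K); fx('jaw',ray(p,310,219,20)); fx('bush',ray(p,313,308,49)); print(tool([*K[:2],120],s))
E
```

```text
((47.41935348510742, 48.709678649902344), 37.294944763183594) 307.4193534851074 138.70967864990234
knob [577.3 113.9  86. ] -31.50531988115494 -1.0930076151438821
jaw [594.4  55.3  20. ] 29.601560661344934 -1.736271687253258
bush [611.4   4.2  49. ] 83.41353629970807 -0.3146979489166947
[ -3.5 -61.8  25.1]
```

```bash
python3 -m pendant '-1 -20 0 0 0 -0.15;-2 -40 0 0 0 -0.3;-3 -60 0 0 0 -0.45;-3 -64 0 0 0 -0.6;-3 -64 0 0 0 -0.75'; python3 -m pendant '0 0 0 0 0 -0.15;0 0 0 0 0 -0.3;0 0 0 0 0 -0.45;0 0 0 0 0 -0.6;0 0 0 0 0 -0.75';python3 -m pendant '0 0 0 0 0 0;0 0 0 0 0 0'; python3 - <<'E'
from h import *
p,im=snap('wrist','wrist7.png');s=r.observe()
print(s['eef_pos'],s['joint_positions'],Ro.from_quat(s['orientation']).as_matrix()*1000,tool([577.3,116.3,57],s)); print(spot('wrist','knob_top',p))
E
```

```text
clock: 11.95
eef_pos: [576.7, 116.2, 144.6]
orientation: [0.868, 0.497, 0.002, 0.0]
force: [0.1, 0.8, -1.3]
width: 85.2
clock: 12.45
eef_pos: [576.8, 114.7, 144.1]
orientation: [0.627, 0.779, 0.002, 0.001]
force: [-0.1, 0.4, 1.0]
width: 85.5
clock: 12.65
eef_pos: [576.9, 113.3, 143.6]
orientation: [0.629, 0.778, 0.001, 0.001]
force: [-0.1, -0.7, 1.0]
width: 85.3
[576.8 113.7 143.7] [-0.3  0.5  0.1  1.8 -0.1  0.8  1.6] [[ -209.8   977.7     2.9]
 [  977.7   209.8     0.9]
 [    0.3     3.  -1000. ]] [ 2.4  0.8 86.7]
[(0.72, array([578. , 117. ,  85.6]))]
```

View pics/wrist7.png

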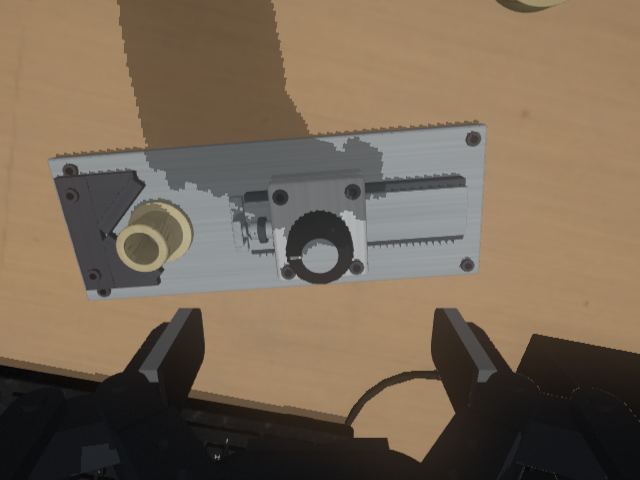

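Fingers now lie along the feed with the knob (320,255) between them, and j7 = 1.6 leaves enough turning range. I go down and grip.

```bash
python3 -m pendant '2 1 25 0 0 0;2 1 50 0 0 0;2 1 68 0 0 0;2 1 80 0 0 0;2 1 86 0 0 0';python3 -m pendant '0 0 0 0 0 0;0 0 0 0 0 0'; python3 - <<'E'
from h import *
s=r.observe(); print(s['eef_pos'],tool([577.3,116.3,57],s),s['force'],s['ft_torque'])
E
```

```text
clock: 13.25
eef_pos: [577.2, 116.1, 56.8]
orientation: [0.629, 0.778, 0.001, 0.001]
force: [-0.4, 0.2, 0.2]
width: 85.2
clock: 13.45
eef_pos: [577.6, 116.2, 57.3]
orientation: [0.629, 0.778, 0.001, 0.001]
force: [0.3, -0.5, -0.5]
width: 85.6
[577.6 116.2  57.3] [ 0.1 -0.3  0.3] [ 0.3 -0.5 -0.5] [-0.  0.  0.]
```

```bash
python3 -m pendant '0 0 0 0 0 0;0 0 0 0 0 0;0 0 0 0 0 0;0 0 0 0 0 0;0 0 0 0 0 0' -1; python3 -m pendant '0 0 0 0 0 0;0 0 0 0 0 0';python3 - <<'E'
from h import *
s=r.observe(); print(s['eef_pos'],s['force'],s['ft_torque']*1000, s['joint_positions'][6])
f=np.array([np.cos(np.radians(-73.1)),np.sin(np.radians(-73.1)),0]); R=Ro.from_quat(s['orientation'])
print('feed in tool',R.inv().apply(f)*1000)
E
```

```text
clock: 13.95
eef_pos: [578.5, 114.9, 58.3]
orientation: [0.629, 0.777, 0.001, 0.002]
force: [-0.9, -3.5, 7.6]
width: 34.5
clock: 14.15
eef_pos: [578.4, 114.8, 58.4]
orientation: [0.629, 0.777, 0.001, 0.002]
force: [-0.4, -0.9, 1.0]
width: 34.6
[578.4 114.8  58.4] [-0.4 -0.9  1. ] [-187.8   80.6   66.1] 1.5779284921756715
feed in tool [-996.4   84.6    1.9]
```

```bash
cat > st.py <<'E'
from h import *
F=[];T=[]
s=r.observe(); R=Ro.from_quat(s['orientation'])
a=np.radians(-73.1); f=np.array([np.cos(a),np.sin(a),0])
R0=Ro.from_quat([0.629,0.777,0.001,0.002]); th=(R0.inv()*R).as_rotvec()[2]
d=s['eef_pos']-np.array([578.4,114.8,58.4]); 
print('t',s['clock'],'turn',round(th,3),'fed',round(d@f,2),'expect',round(15*th,2),'lat',round(d@[-f[1],f[0],0],2),'z',s['eef_pos'][2],'F',s['force'],'F.f',round(s['force']@f,2),'Tz',round(s['ft_torque'][2],3),'j7',round(s['joint_positions'][6],2),'w',s['width'])
u=R.inv().apply(f); e=(15*th-d@f)
print('feed in tool',u.round(3))
for q in (.02,.04,.06,.08,.1,.2,.3,.4,.5): print(q,u[:2]*(15*q+e))
E
python3 -m pendant '-1 0.1 0 0 0 0.07;-2.5 0.2 0 0 0 0.17;-4 0.35 0 0 0 0.27;-5.5 0.5 0 0 0 0.37;-7 0.6 0 0 0 0.47'; python3 st.py
```

```text
clock: 14.65
eef_pos: [580.4, 107.2, 58.4]
orientation: [0.794, 0.608, 0.001, 0.002]
force: [-1.2, -2.4, 0.8]
width: 34.4
t 14.65 turn 0.473 fed 7.86 expect 7.09 lat -0.31 z 58.41621551982419 F [-1.2 -2.4  0.8] F.f 1.96 Tz 0.387 j7 1.22 w 34.35217638348421
feed in tool [-0.8  0.5  0. ]
0.02 [ 0.4 -0.2]
0.04 [ 0.1 -0.1]
0.06 [-0.1  0.1]
0.08 [-0.4  0.2]
0.1 [-0.6  0.4]
0.2 [-1.9  1.2]
0.3 [-3.2  2. ]
0.4 [-4.4  2.8]
0.5 [-5.7  3.6]
```

```bash
python3 -m pendant '-0.6 0.4 0 0 0 0.1;-1.9 1.2 0 0 0 0.2;-3.2 2 0 0 0 0.3;-4.4 2.8 0 0 0 0.4;-5.7 3.6 0 0 0 0.5'; python3 st.py
```

```text
clock: 15.15
eef_pos: [582.0, 99.1, 58.4]
orientation: [0.92, 0.391, 0.001, 0.002]
force: [-0.3, -4.3, 1.4]
width: 34.1
t 15.15 turn 0.977 fed 16.08 expect 14.65 lat -1.08 z 58.4189102756031 F [-0.3 -4.3  1.4] F.f 4.02 Tz 0.336 j7 0.84 w 34.13734728465027
feed in tool [-0.5  0.9  0. ]
0.02 [ 0.5 -1. ]
0.04 [ 0.4 -0.7]
0.06 [ 0.3 -0.5]
0.08 [ 0.1 -0.2]
0.1 [-0.   0.1]
0.2 [-0.8  1.4]
0.3 [-1.5  2.7]
0.4 [-2.2  4. ]
0.5 [-3.   5.3]
```

```bash
sed -i 's/e=(15\*th-d@f)/e=0/' st.py; python3 -m pendant '-0.7 1.2 0 0 0 0.1;-1.4 2.5 0 0 0 0.2;-2.1 3.8 0 0 0 0.3;-2.8 5.1 0 0 0 0.4;-2.8 5.1 0 0 0 0.4'; python3 st.py
```

```text
clock: 15.65
eef_pos: [583.2, 92.7, 58.4]
orientation: [0.98, 0.2, 0.0, 0.003]
force: [-3.2, -2.0, 4.1]
width: 34.3
t 15.65 turn 1.378 fed 22.51 expect 20.67 lat -1.85 z 58.39706245690395 F [-3.2 -2.   4.1] F.f 1.01 Tz -0.349 j7 0.54 w 34.28788881728681
feed in tool [-0.1  1.   0. ]
0.02 [-0.   0.3]
0.04 [-0.1  0.6]
0.06 [-0.1  0.9]
0.08 [-0.1  1.2]
0.1 [-0.2  1.5]
0.2 [-0.3  3. ]
0.3 [-0.5  4.5]
0.4 [-0.6  6. ]
0.5 [-0.8  7.5]
```

```bash
python3 -m pendant '-0.2 1.5 0 0 0 0.1;-0.3 3 0 0 0 0.2;-0.5 4.5 0 0 0 0.3'; python3 st.py;  python3 - <<'E'
from h import *
p,im=snap('wrist','wrist8.png'); s=r.observe(); print(s['ft_torque'][2],s['joint_positions'][6])
E
```

```text
clock: 15.95
eef_pos: [583.8, 88.4, 58.4]
orientation: [0.999, 0.051, -0.0, 0.003]
force: [-3.4, -0.6, 4.2]
width: 34.5
t 15.95 turn 1.678 fed 26.86 expect 25.17 lat -2.51 z 58.38073559365985 F [-3.4 -0.6  4.2] F.f -0.38 Tz 0.373 j7 0.31 w 34.495914286800584
feed in tool [0.2 1.  0. ]
0.02 [0.1 0.3]
0.04 [0.1 0.6]
0.06 [0.2 0.9]
0.08 [0.2 1.2]
0.1 [0.3 1.5]
0.2 [0.6 2.9]
0.3 [0.9 4.4]
0.4 [1.1 5.9]
0.5 [1.4 7.4]
-0.011836874198226356 0.3051339178767808
```

View pics/wrist8.png

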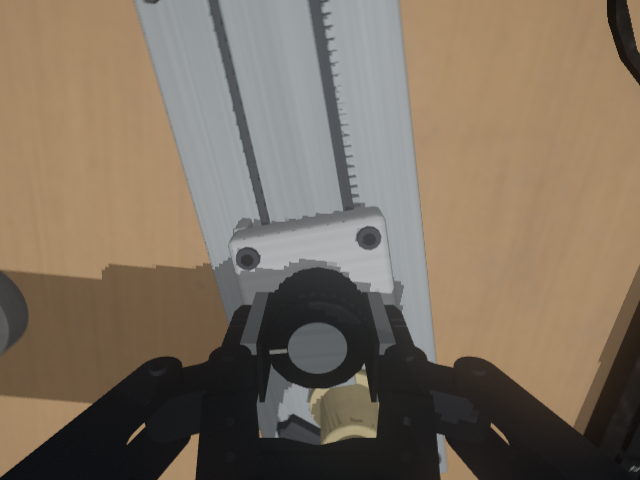

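Index mark at (285,351), still beside the left finger, so the grip hasn't slipped. The bushing still stands at (345,410). I approach contact in small steps and read the moment while moving.

```bash
python3 -m pendant '0.3 1.5 0 0 0 0.1;0.6 2.9 0 0 0 0.2'; python3 st.py|head -1; python3 -m pendant '0.3 0.7 0 0 0 0.05;0.6 1.4 0 0 0 0.1' >/dev/null; python3 st.py|head -2
```

```text
clock: 16.2
eef_pos: [584.3, 85.4, 58.4]
orientation: [0.999, -0.051, -0.0, 0.003]
force: [-3.4, -2.1, 3.7]
width: 34.4
t 16.2 turn 1.882 fed 29.82 expect 28.24 lat -2.92 z 58.390007554116366 F [-3.4 -2.1  3.7] F.f 1.04 Tz 0.341 j7 0.15 w 34.41660558784247
t 16.4 turn 1.979 fed 31.17 expect 29.69 lat -3.12 z 58.40022399237611 F [-2.5 -1.4  3.3] F.f 0.6 Tz 0.332 j7 0.08 w 33.96671863388121
feed in tool [0.5 0.9 0. ]
```

```bash
python3 -m pendant '0.2 0.4 0 0 0 0.03;0.4 0.8 0 0 0 0.06' >/dev/null; python3 st.py|head -1; python3 -m pendant '0.2 0.4 0 0 0 0.03;0.5 0.8 0 0 0 0.06' >/dev/null; python3 st.py|head -2
```

```text
t 16.6 turn 2.038 fed 31.96 expect 30.57 lat -3.26 z 58.39613700484062 F [-2.4 -0.4  3.6] F.f -0.3 Tz 0.361 j7 0.03 w 34.672080601259566
t 16.8 turn 2.099 fed 32.85 expect 31.49 lat -3.32 z 58.42244226851221 F [-2.  -1.8  2.2] F.f 1.15 Tz 0.385 j7 -0.01 w 34.38714936368933
feed in tool [0.6 0.8 0. ]
```

```bash
python3 -m pendant '0.2 0.4 0 0 0 0.03;0.5 0.7 0 0 0 0.06' >/dev/null; python3 st.py|head -2
```

```text
t 17.0 turn 2.161 fed 33.69 expect 32.42 lat -3.44 z 58.41617705879658 F [-2.  -2.3  2.8] F.f 1.65 Tz 0.378 j7 -0.06 w 34.24355850194642
feed in tool [0.6 0.8 0. ]
```

```bash
python3 -m pendant '0.2 0.2 0 0 0 0.02;0.4 0.5 0 0 0 0.04' >/dev/null; python3 st.py|head -1
```

```text
t 17.2 turn 2.203 fed 34.24 expect 33.04 lat -3.48 z 58.406638319093595 F [-2.5  0.   3.5] F.f -0.74 Tz 0.321 j7 -0.1 w 34.47012523893191
```

```bash
python3 -m pendant '0.2 0.2 0 0 0 0.02;0.4 0.5 0 0 0 0.04' >/dev/null; python3 st.py|head -1
```

```text
t 17.4 turn 2.244 fed 34.83 expect 33.66 lat -3.53 z 58.43358700114476 F [-2.7 -1.5  3.6] F.f 0.66 Tz 0.334 j7 -0.13 w 34.25381037202379
```

```bash
python3 -m pendant '0.3 0.3 0 0 0 0.025;0.5 0.55 0 0 0 0.05' >/dev/null; python3 st.py|head -1
```

```text
t 17.6 turn 2.296 fed 35.53 expect 34.45 lat -3.64 z 58.407102604916226 F [-2.2 -1.7  3.9] F.f 1.0 Tz 0.387 j7 -0.17 w 34.57191422531452
```

```bash
python3 -m pendant '0.3 0.3 0 0 0 0.025;0.5 0.5 0 0 0 0.05' >/dev/null; python3 st.py|head -1
```

```text
t 17.8 turn 2.349 fed 36.25 expect 35.23 lat -3.72 z 58.40582271005822 F [-3.7 -1.   2.8] F.f -0.13 Tz 0.382 j7 -0.21 w 34.324941493085994
```

```bash
python3 -m pendant '0.2 0.2 0 0 0 0.02;0.4 0.4 0 0 0 0.04' >/dev/null; python3 st.py|head -1; python3 - <<'E'
from h import *
for c in ('side','top'):
    p,im=snap(c,c+'1.png'); print(spot(c,'bushing',p),spot(c,'knob_top',p), r.observe()['ft_torque'][2])
im=cv2.imread('pics/side1.png')[200:360,210:350]; cv2.imwrite('pics/side1c.png',cv2.resize(im,None,fx=3.6,fy=3.6,interpolation=2))
E
```

```text
t 18.0 turn 2.39 fed 36.78 expect 35.85 lat -3.79 z 58.380195510613866 F [-3.7 -1.1  4.5] F.f -0.05 Tz 0.395 j7 -0.24 w 34.32812236848584
[] [(0.73, array([583.8,  80.1,  85.4])), (0.2, array([587.8,  82. ,   8.6]))] 0.14144078225718656
[(0.69, array([610.1,   3.4,   8.6]))] [] 0.12783712703428268
```

View pics/side1c.png

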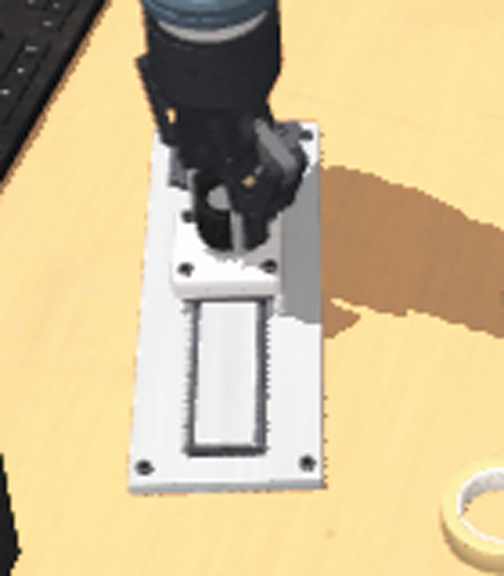

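The arm hides the jaw from the side, so I carry on by feel.

```bash
python3 -m pendant '0.2 0.2 0 0 0 0.02;0.5 0.4 0 0 0 0.04' >/dev/null; python3 st.py|head -1
```

```text
t 18.5 turn 2.43 fed 37.32 expect 36.45 lat -3.83 z 58.40829299086822 F [-3.1 -1.   5. ] F.f 0.11 Tz 0.408 j7 -0.27 w 34.13279082316894
```

```bash
python3 -m pendant '0.2 0.2 0 0 0 0.02;0.5 0.4 0 0 0 0.04' >/dev/null; python3 st.py|head -1
```

```text
t 18.7 turn 2.471 fed 37.85 expect 37.07 lat -3.89 z 58.37899924173028 F [-2.4 -1.2  4.3] F.f 0.4 Tz 0.529 j7 -0.31 w 34.1955841459173
```

```bash
python3 -m pendant '0.12 0.1 0 0 0 0.01;0.25 0.2 0 0 0 0.02' >/dev/null; python3 st.py|head -1; python3 -c "
from h import *
for i in range(4):
    s=r.observe(); print(s['clock'],s['ft_torque'][2]); r.snapshot('top')"
```

```text
t 18.9 turn 2.492 fed 38.1 expect 37.38 lat -3.9 z 58.3879298243965 F [-2.9  0.2  3.4] F.f -1.02 Tz 0.538 j7 -0.32 w 34.41505641514233
18.9 0.538414995823683
18.95 0.4040582712565936
19.0 0.3261532778680891
19.05 0.37270441253219405
```

The moment rose to 0.53–0.54 N m over a 0.35 baseline, which is about 12 N. Letting go and backing off upward.

```bash
python3 -m pendant '0 0 0 0 0 0;0 0 0 0 0 0;0 0 0 0 0 0;0 0 0 0 0 0' 1; python3 -m pendant '0 0 -30 0 0 0;0 0 -70 0 0 0;0 -20 -110 0 0 0;0 -40 -140 0 0 0;0 -40 -140 0 0 0';python3 -m pendant '0 0 0 0 0 0;0 0 0 0 0 0'; python3 - <<'E'
from h import *
p,im=snap('wrist','wrist9.png');s=r.observe(); print(s['eef_pos'],s['force'],s['width'],spot('wrist','bushing',p),spot('wrist','knob_top',p))
E
```

```text
clock: 19.5
eef_pos: [586.1, 77.2, 58.4]
orientation: [0.937, -0.348, -0.0, 0.002]
force: [0.2, -0.1, -0.0]
width: 85.4
clock: 20.0
eef_pos: [616.7, 111.0, 202.6]
orientation: [0.938, -0.347, 0.003, -0.0]
force: [0.9, 0.0, 0.1]
width: 85.5
clock: 20.2
eef_pos: [616.4, 110.8, 202.1]
orientation: [0.938, -0.347, 0.003, -0.0]
force: [-0.5, -0.2, 0.6]
width: 85.5
[616.  110.5 201.7] [-0.1 -0.5 -0.3] 85.53379578897444 [(0.8, array([608. ,  -1.4,   9.6]))] [(0.95, array([589.6,  82.7,  88.9])), (0.6, array([585.5,  76. ,  12.1]))]
```

View pics/wrist9.png

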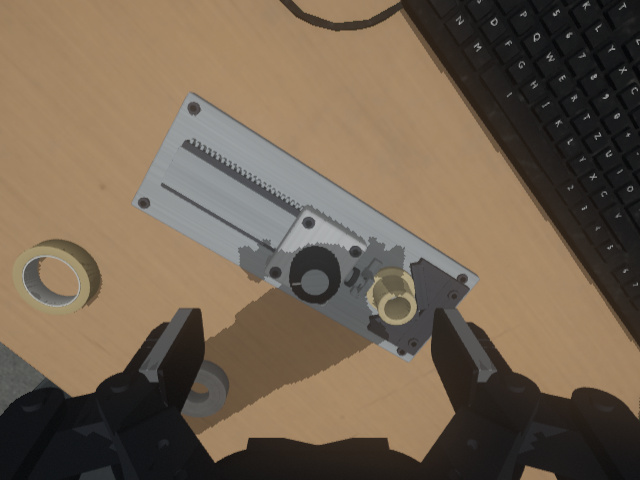

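The bushing is seated in the V (barrel top at (397,307)), the jaw is against it at (370,285), and the gripper is clear. One position check, then I hand in.

```bash
python3 - <<'E'
from h import *
p=r.camera_params('wrist');m=np.array([587.5,84.1]);a=np.radians(-73.1);f=np.array([np.cos(a),np.sin(a)]);y=np.array([-f[1],f[0]])
C=[ray(p,*q,12)[:2] for q in [(192,93),(134,204),(409,361),(478,275)]]; m2=np.mean(C,0); print(m2)
for n,q,z in [('bush',(397,307),49),('knob',(315,286),86)]:
    X=ray(p,*q,z)[:2]; print(n,X,(X-m)@f,(X-m)@y,(X-m2)@f,(X-m2)@y)
r.sign_off()
E
```

```text
[587.9  82.9]
bush [612.6   3. ] 84.88067007833104 0.4012840057407086 83.63016139059621 0.36731226396403377
knob [585.5  76.3] 6.889025622415929 -4.137982382348467 5.638516934681113 -4.17195412412514
the job is handed in; nothing more can be done
```

I stood the bushing collar down in front of the V and released it. Then I gripped the knob and turned it about 2.49 rad clockwise, following the carriage. I let go, backed off and handed the job in at about 20 s.

- **Jaw force:** the turning moment rose from about 0.35 N m running free to 0.53–0.54 N m in the last two readings. That is roughly 12 N at the jaw, give or take about 3 N. I stopped there and did not check the force a second way, because the arm hid the jaw from the side camera.
- **Bushing position:** the last wrist picture puts its axis at x ≈ 84–85 mm, y ≈ 0.4 mm in the fixture frame, against a home of 85 and 0. It looks upright, with the jaw against it and the gripper clear.
- **Disagreements:**
  - In the last picture the knob measured about 4 mm off the fixture's centre line, although it was on the line before. The tool had also drifted about 4 mm sideways in the same direction while turning. I did not resolve this; it may be a hand-picked pixel, a slightly wrong fixture angle or an off-centre grip.
  - The trained network put the final bushing about 6 mm from my own measurement; I trusted the picture.
- **Bystanders:** I did not measure their positions again at the end. No path came near them, and no unexpected contact force showed.

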